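Present a gauged specimen to the inspection camera

TASK

The adhesive on the specimen under the bonding weight has cured. Lift the weight off and stand it upright on the square rubber mat, then take that specimen out of the cradle and hold it still in the air in front of the upward-looking inspection camera: its middle on the lens axis 12 cm from the lens, its broad face square to the lens, its length parallel to the two light bars. Leave the other specimen lying in the cradle, do not touch the camera, and finish while still holding the specimen there.

Things in the scene. Friction and masses are not known exactly. Their poses are not given: they have to be found in the camera images.
- specimen: The specimen to present: flat grey steel dog-bone, 165 mm long (own y), 26 mm wide at the two heads and 16 mm at the waist (middle 70 mm, own x), 8 mm thick (own z), 0.06 kg. Origin: centre of its underside. It lies flat in one of the cradle's two lanes (either one), the one with the weight on it; the longer and wider of the two.
- other_specimen: The other, shorter dog-bone, 150 x 22 x 9 mm, lying in the other lane of the cradle. Origin: centre of its underside, length along own y. Stays where it is.
- weight: Bonding weight: steel block 36 x 30 mm (own x, y), 0.17 to 0.34 kg, round knob on top. Origin: centre of its foot. From the foot up: two cheeks 6 mm high, 24 mm apart, straddling the specimen's waist; block 6 to 30 mm; knob 22 mm across, to be gripped at 36 to 52 mm; top 54 mm. Rests loose on the middle of the specimen, foot 2 mm above the specimen's underside, own z up.
- cradle: Cradle, fixed: grey painted base 136 x 150 x 6 mm (own x, y, z) with two cross rails 20 mm wide at own y = -56 and +56 mm; their tops, 30 mm above the worktop, carry the specimens, with 24 mm of free air below a specimen between them. Lanes along own y at own x = -40 and +40 mm; lips 5 mm high on the rails either side of each specimen, 31 mm apart. Origin: centre of underside.
- mat: Square rubber mat, 90 x 90 x 3 mm, fixed to the worktop, where the weight goes. Origin: centre of the underside.
- camera: Inspection camera, fixed: dark base plate 90 x 120 mm (own x, y), fork, grey head with a black lens between two light bars (110 mm long, parallel to own y, 84 mm apart). The lens looks up, leaning 20 degrees from vertical towards own -x (roughly to the robot); its front is 114 mm up, 19 mm to own -x. Nothing of it is above 120 mm. Origin: centre of the base's underside.
- view_point (a point): Place to present at: on the lens axis 120 mm in front of the lens, 226 mm above the worktop, 60 mm to own -x of the camera's origin. Axes of the tilted head: z along the lens axis away from the lens (20 degrees from vertical), y parallel to the light bars, x square to both. The specimen's origin shall be here, its z along this z, its y along this y (either way round).
There are look-alikes about, which are no part of the job. Leave any pink look-alike of the weight alone.

How it is judged:
By the outcome, as a careful person would: the job done as asked, in the order asked, and still so for the second after the job is handed in, while the arm keeps its last pose, push and grip.
It also fails if it takes over 56 s, if anything falls off the work surface, if the arm or the gripper's body presses on something with over 40 N, if the wrist force passes 120 N, or if a joint passes its speed limit or range.

ROBOT

A 6-joint arm with a two-finger parallel gripper is mounted at the origin on a cart in front of the work surface, level with it; the furniture and walls round the work are solid. World frame = base frame: x ahead of the robot, y to its left, z up, the work surface at z = 0. Lengths are in mm, angles in rad, forces in N, time in s.
With the tool pointing down it reaches from about 250 to 775 mm from the base axis. Payload 4 kg.
Tool frame: the origin (TCP) lies at the very end of the fingers, on their centre line; the grasp point (between the pads) lies 19 mm behind it (manip.pinch_z is the distance from the TCP to the grasp point, in mm); z points along the fingers, y is the line along which they close (so a half turn about z gives the same grasp; the last joint's range is limited). The gripper opens to 94 mm and grips with 3 to 60 N. Pads are 16 mm wide; open, the fingers measure 119 mm over their backs; the gripper's body (75 mm by 177 mm) begins 78 mm behind the grasp point.
Start: joints at [1.07, 0.087, 1.371, -0, 1.684, -0.103], TCP at [213.076, 507.069, 205.506] pointing down, gripper open.
Joint ranges: [-3.1, 3.1], [-0.76, 2.03], [0.27, 2.55], [-1.08, 4.22], [0.17, 2.65], [-2.57, 2.57]. Speed limits (rad/s): [2.79, 2.79, 3.14, 3.14, 3.14, 3.14].

INTERFACE

Orientations are given as a unit quaternion [x, y, z, w].
In Python, from bench import manip, vision, models gives the robot as it stands.
- The arm moves only by the tool carry_out, never from a script. Its argument "deltas" is text: rows parted by semicolons, each of 6 numbers parted by spaces: the shift along the tool's x, y, z in mm, then the turn, a rotation vector about the tool's x, y, z in degrees. In form: tx ty tz wx wy wz; .... A call has 1 to 5 rows; each row shifts and turns the commanded pose from where the row before left it, along the tool's axes as they then stand; what a row does not reach is not made up. A row lasts 1/10 s, in which the tool goes at most 50 mm and 8.59 degrees, less where a joint would pass 70% of its speed; a pose out of reach is approached as far as the arm can. A call with a gripper value outside its range is refused whole. "gripper" is the finger opening in mm, from 0 to 94, set as the call begins (left out, the last holds). The fingers move at their own pace and stop on an object; the grip force is fixed at half the most. Time passes only in rows, so rows that do not move let the fingers close. It gives the time, the measured TCP pose, the force, the opening and the grip force at its end, in the units of the state.
- manip.state(): the state, without advancing time (a new reading comes with each control period).
- vision.read_camera(name): name is "side" or "top"; returns a dict with "frame" (400x640x3 uint8, red, green, blue), "K" (3x3 intrinsics, pixels), "dist_coeffs" ([k1, k2, p1, p2, k3] as OpenCV has them; the pictures are not rectified), "view" (4x4, takes a point from world to camera coordinates). Camera axes: x right, y up, looking along -z (the intrinsics and any distortion apply to the point x, -y, -z); pixel columns grow to the right and rows downward; lengths in mm; the calibration is good to about 2 mm. A picture is of the moment at which its call begins. There is no depth.
- manip.hand_in(): hands the job in; it is judged then, once.
Trained networks look in a picture, given as the dict that the camera call returned (one of the last four; its "shot" number tells which), for a name from the list of things; names that differ only in an ending like _2 or _b are one class to them, and where a whole thing is asked for, a point or a joint stands for the part that bears it (a point fixed in the world has none). Each returns a list of dicts, best first, with "conf" (0 to 1); they miss things now and then, are a little off and sometimes report something else, mostly with a low value. They report only what shows in the picture. A call takes as long as a camera call. They do not tell look-alikes from the thing itself.
- models.search_frame(picture, label): "point" ([column, row] in pixels, amid what is visible of it).
The state is a dict: "t": time; "q": joint angles; "qd": joint speeds; "effort": joint torques, N m; "tcp_pos": TCP position; "eef_rot": TCP orientation; "ft_force": force on the tool from outside, world axes, zero at the start; "torque": the same for the moment, N m; "opening": finger opening in mm; "gripper_force": force on a finger pad.
Only numpy, scipy, OpenCV 4.12 (cv2) and the standard library are available. Lean on these libraries where they do the work, as an engineer would, in place of code of your own. Each camera call takes 0.05 s, during which the arm holds its last target. There are 200 camera calls.

## Working session

There is one attempt and no reset: what is moved stays moved. The work goes in short steps, Python scripts to look and compute and a tool call to move; the robot and the scene stay as the last step left them, time stands still between calls to the robot, and variables do not carry over. Pictures are saved under pics/ and viewed, at most 10 in all, crops included, and the job is handed in when it is done.

Besides the shell and the picture viewer there is one more tool, called after "Call:" in YAML: its name, and indented under it one key for each argument. carry_out: Moves the arm, as the interface text tells. Its arguments: {"type":"object","properties":{"deltas":{"type":"string"},"gripper":{"type":"number"}},"required":["deltas"]}

```bash
ls; mkdir -p pics; cat > h.py <<'E'
import numpy as np, cv2, pickle
from bench import manip, vision, models
def grab(n):
    p=vision.read_camera(n); return p
def proj(p,X):
    X=np.atleast_2d(np.array(X,float)); V=np.array(p["view"]); c=X@V[:3,:3].T+V[:3,3]; c=c*[1,-1,-1]
    return cv2.projectPoints(c,np.zeros(3),np.zeros(3),np.array(p["K"],float),np.array(p["dist_coeffs"],float))[0][:,0]
def ray(p,uv):
    u=cv2.undistortPoints(np.array([[uv]],float),np.array(p["K"],float),np.array(p["dist_coeffs"],float))[0,0]
    V=np.array(p["view"]); R=V[:3,:3]; d=R.T@np.array([u[0],-u[1],-1]); return -R.T@V[:3,3], d/np.linalg.norm(d)
def onz(p,uv,z):
    o,d=ray(p,uv); return o+d*(z-o[2])/d[2]
def tri(p1,a,p2,b):
    o1,d1=ray(p1,a);o2,d2=ray(p2,b)
    s=np.linalg.lstsq(np.c_[d1,-d2],o2-o1,rcond=None)[0]
    A=o1+s[0]*d1;B=o2+s[1]*d2; return (A+B)/2,np.linalg.norm(A-B)
def save(p,name): cv2.imwrite("pics/"+name,p["frame"][:,:,::-1])
E
python3 - <<'E'
from h import *
np.set_printoptions(precision=1,suppress=True)
s=manip.state();print(s)
P={n:grab(n) for n in("side","top")}
for n,p in P.items():
    save(p,n+"0.png"); print(n,p["K"],p["dist_coeffs"],ray(p,(320,200)))
    for l in "specimen other_specimen weight cradle mat camera".split():
        print(l,[(np.round(r["point"],1).tolist(),round(r["conf"],2)) for r in models.search_frame(p,l)[:4]])
pickle.dump(P,open("p0.pkl","wb"))
E
```

```text
pics
{'t': 0.0, 'q': array([ 1.1,  0.1,  1.4, -0. ,  1.7, -0.1]), 'qd': array([-0.,  0., -0.,  0.,  0., -0.]), 'effort': array([  0. , -34. , -30.2,   0.1,   0. ,  -0. ]), 'tcp_pos': array([212.8, 506.6, 204.3]), 'eef_rot': array([ 0.2,  1. , -0. , -0. ]), 'ft_force': array([0. , 0.3, 0.2]), 'torque': array([-0.,  0., -0.]), 'gripper_force': 0.0, 'opening': 93.95570116303905}
side [[387.4   0.  327.5]
 [  0.  387.4 198.7]
 [  0.    0.    1. ]] [-0.1  0.   0.   0.   0. ] (array([534.7, 688.9, 740. ]), array([ 0. , -0.8, -0.6]))
specimen [([334.7, 308.9], 0.93)]
other_specimen [([298.0, 299.8], 0.67)]
weight [([333.2, 287.8], 0.86), ([378.1, 311.2], 0.55)]
cradle [([313.3, 304.6], 0.77), ([296.9, 302.1], 0.18)]
mat [([333.9, 309.8], 0.66)]
camera [([301.5, 168.9], 0.87)]
top [[434.5   0.  317.8]
 [  0.  434.5 202.9]
 [  0.    0.    1. ]] [-0.1  0.   0.   0.   0. ] (array([ 417. ,  -43.3, 1212.8]), array([ 0.1, -0. , -1. ]))
specimen []
other_specimen [([241.4, 174.3], 0.68)]
weight [([228.9, 240.1], 0.68), ([236.8, 200.9], 0.56)]
cradle [([238.6, 192.3], 0.78), ([324.4, 201.5], 0.53)]
mat [([324.3, 198.4], 0.66)]
camera [([401.9, 173.8], 0.83)]
```

```bash
python3 - <<'E'
from h import *
P=pickle.load(open("p0.pkl","rb"))
a=P["side"]["frame"][100:400,200:500];b=P["top"]["frame"][80:280,180:460]
cv2.imwrite("pics/sc.png",cv2.resize(a,(600,600),interpolation=2)[:,:,::-1]);cv2.imwrite("pics/tc.png",cv2.resize(b,(784,560),interpolation=2)[:,:,::-1])
E
```

```text
(no output)
```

View pics/sc.png

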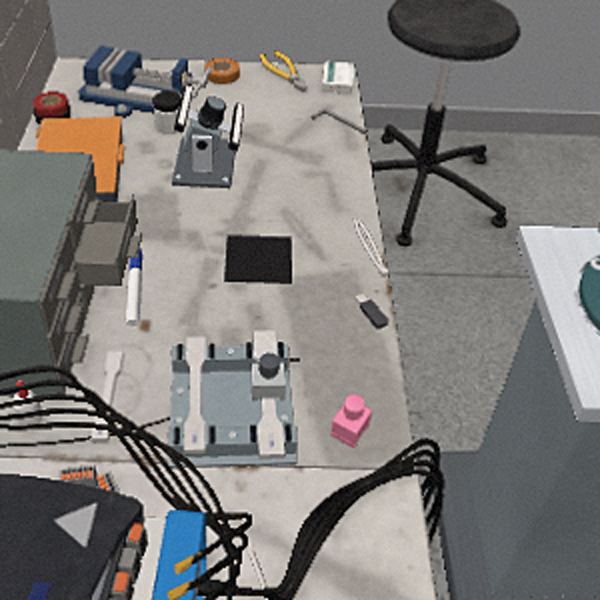

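View pics/tc.png

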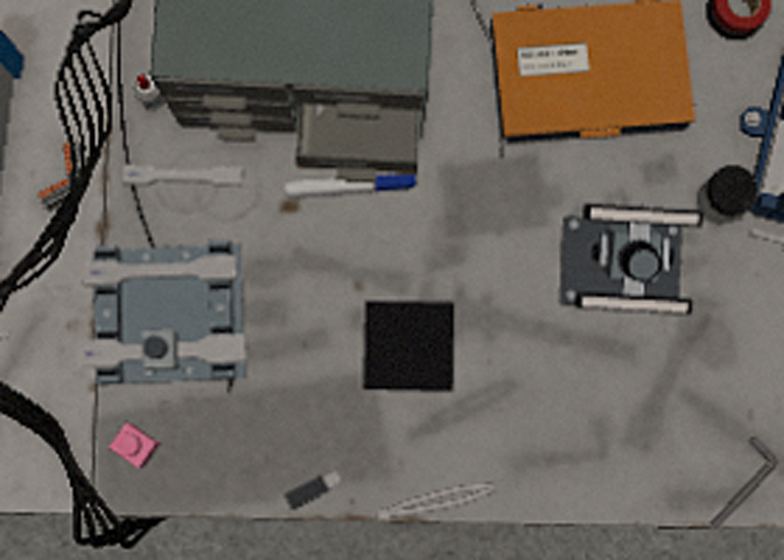

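View pics/top0.png

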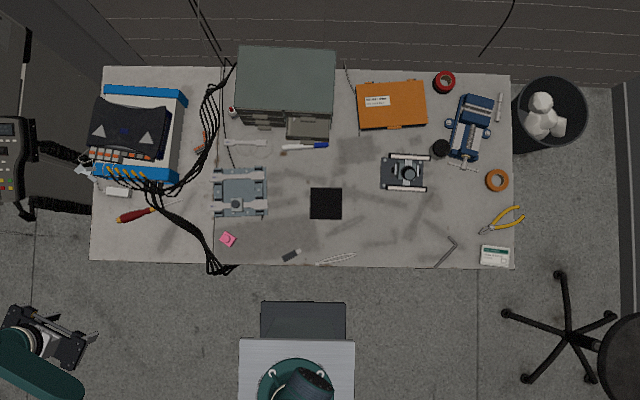

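Top view (full-frame pixels): the lower lane's specimen runs from about (210,206) to (267,204), with the weight's knob at (235,204). The mat is centred at (326,203) and the camera is around (402,174). The pink decoy is at (228,239), and a loose dog-bone look-alike lies at (245,143). The side view agrees, with the knob at (334,281).

```bash
cat > fit.py <<'E'
from h import *
from scipy.optimize import least_squares
P=pickle.load(open("p0.pkl","rb"))
T=lambda L:np.array(L)/2.8+[180,80]-.3; S=lambda L:np.array(L)/2+[200,100]-.25
def W(q,X):
    c,s=np.cos(q[2]),np.sin(q[2]); X=np.array(X,float)
    return X@np.array([[c,-s,0],[s,c,0],[0,0,1]]).T+[q[0],q[1],0]
def fit(obs,q0):
    f=lambda q:np.concatenate([(proj(P[v],W(q,X))-uv).ravel() for v,X,uv in obs])
    r=least_squares(f,q0,loss="soft_l1"); return r.x,np.abs(r.fun).reshape(-1,2)
def box(sx,sy,z): return [[sx*a/2,sy*b/2,z] for a,b in((1,1),(1,-1),(-1,-1),(-1,1))]
E
python3 - <<'E'
from fit import *
np.set_printoptions(precision=2,suppress=True)
# top: image up=+x, image left=+y
o={}
o["mat"]=fit([("top",box(90,90,3),T([(364,301),(453,301),(453,389),(364,389)]))],[400,0,0])
o["cradle"]=fit([("top",box(136,150,6),T([(95,248),(242,242),(245,380),(97,384)]))],[400,250,0])
o["camera"]=fit([("top",box(90,120,6),T([(563,217),(683,220),(683,310),(560,303)]))],[450,-200,0])
for k,(q,e) in o.items(): print(k,q,e.max())
kt,ks=T([(155,347)])[0],S([(268,361)])[0]
print("knob",tri(P["top"],kt,P["side"],ks), onz(P["top"],kt,54))
for n,a in {"spL":(83,353),"spR":(245,347),"otL":(83,272),"otR":(236,265)}.items(): print(n,onz(P["top"],T([a])[0],38))
for n,a in {"barU1":(588,212),"barU2":(700,217)}.items(): print(n,onz(P["top"],T([a])[0],120))
for n,a in {"barL1":(580,302),"barL2":(690,308)}.items(): print(n,onz(P["top"],T([a])[0],95))
print("lens",tri(P["top"],T([(642,260)])[0],P["side"],S([(212,105)])[0]))
print(proj(P["top"],[[0,0,0]]))
# overlay
im={v:cv2.resize(P[v]["frame"][:,:,::-1],None,fx=4.6,fy=4.6,interpolation=cv2.INTER_CUBIC) for v in P}
def draw(X,col,closed=True):
    for v in im:
        uv=((proj(P[v],X)+.5)*4.6).astype(int); cv2.polylines(im[v],[uv.reshape(-1,1,2)],closed,col,1)
draw(W(o["cradle"][0],box(136,150,6)),(0,0,255)); draw(W(o["camera"][0],box(90,120,6)),(0,0,255))
cq=o["camera"][0]
for sx in(-42,42):
    draw(W(cq,[[-19+sx*np.cos(.349),y,114+sx*np.sin(.349)] for y in(-55,55)]),(0,255,0),False)
draw(W(cq,[[-19,0,114]]+[[-19+3,0,114]]),(0,255,255))
for sx in(-40,40):
    draw(W(o["cradle"][0],[[sx,y,34] for y in(-80,80)]),(0,255,0),False)
def c(v,x,y,h): return im[v][int(y*4.6):int((y+h)*4.6),int(x*4.6):int(x*4.6)+368]
A=np.hstack([c("top",202,163,55),c("top",368,148,55)]);B=np.hstack([c("side",275,263,73),c("side",268,132,73)])
cv2.imwrite("pics/m1.png",np.vstack([A,B]))
E
```

```text
mat [528.61 -72.18   0.02] 0.3346431136627075
cradle [554.89 167.27   0.06] 0.5290886225489828
camera [ 616.5  -285.86   -6.3 ] 0.7931022200390316
knob (array([516.19, 166.55,  80.42]), np.float64(3.9561010391701714)) [516.48 171.65  54.  ]
spL [510.45 244.63  38.  ]
spR [519.79  87.14  38.  ]
otL [589.87 248.22  38.  ]
otR [599.91  98.54  38.  ]
barU1 [ 643.47 -231.24  120.  ]
barU2 [ 641.52 -334.67  120.  ]
barL1 [ 563.58 -228.46   95.  ]
barL2 [ 560.35 -331.51   95.  ]
lens (array([ 603.81, -283.45,  109.21]), np.float64(3.4454105732216385))
[[295.22 395.15]]Traceback (most recent call last):
  File "<stdin>", line 29, in <module>
    return _nx.concatenate(arrs, 1, dtype=dtype, casting=casting)
           ~~~~~~~~~~~~~~~^^^^^^^^^^^^^^^^^^^^^^^^^^^^^^^^^^^^^^^
ValueError: all the input array dimensions except for the concatenation axis must match exactly, but along dimension 0, the array at index 0 has size 336 and the array at index 1 has size 335
```

```bash
cat > ov.py <<'E'
from fit import *
im={}
def init():
    for v in P: im[v]=cv2.resize(P[v]["frame"][:,:,::-1],None,fx=4.6,fy=4.6,interpolation=cv2.INTER_CUBIC)
def draw(X,col,closed=True):
    for v in im:
        uv=((proj(P[v],X)+.5)*4.6).round().astype(int); cv2.polylines(im[v],[uv.reshape(-1,1,2)],closed,col,1)
def c(v,x,y,h): return im[v][int(y*4.6):int(y*4.6)+int(h*4.6),int(x*4.6):int(x*4.6)+368]
def mont(name):
    A=np.hstack([c("top",202,163,55),c("top",368,148,55)]);B=np.hstack([c("side",275,263,73),c("side",268,132,73)])
    cv2.imwrite("pics/"+name,np.vstack([A,B]))
def circ(q,r,z,off=(0,0,0)): return W(q,[[r*np.cos(a),r*np.sin(a),z] for a in np.linspace(0,6.28,24)])
def models_(cr,cam,wt):
    draw(W(cr,box(136,150,6)),(0,0,255)); draw(W(cam,box(90,120,6)),(0,0,255))
    R=np.array([[np.cos(.349),0,-np.sin(.349)],[0,1,0],[np.sin(.349),0,np.cos(.349)]])
    L=lambda X:W(cam,np.array(X)@R.T+[-19,0,114])
    for sx in(-42,42): draw(L([[sx,-55,0],[sx,55,0]]),(0,200,0),False)
    draw(L([[15*np.cos(a),15*np.sin(a),0] for a in np.linspace(0,6.28,24)]),(0,255,255))
    for sx in(-40,40): draw(W(cr,[[sx,-76,30],[sx,76,30]]),(0,200,0),False)
    draw(circ(wt,11,86),(0,255,255)); draw(W(wt,box(36,30,62)),(255,0,0))
E
python3 - <<'E'
from ov import *
init(); models_([554.9,167.3,.06],[616.5,-285.9,-.017],[514,171,.06]); mont("m1.png")
E
```

```text
(no output)
```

View pics/m1.png

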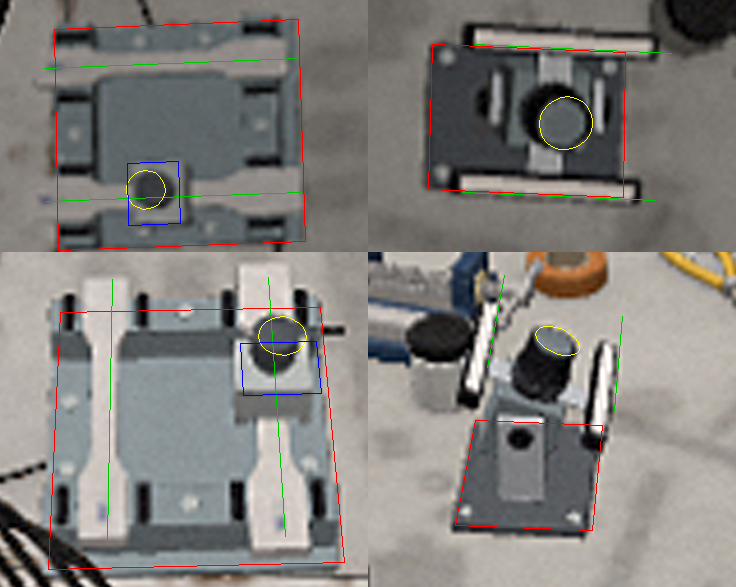

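The overlay nearly matches. The cradle and camera fit the top view. The bars sit further back along the lens axis than I drew them, and the side view is offset by 1–2 mm. I'll fit both views together.

```bash
cat > fit2.py <<'E'
from ov import *
from scipy.spatial.transform import Rotation as Ro
np.set_printoptions(precision=2,suppress=True)
def full(v,tile,L):
    x0,y0,ox,oy={"tc":(0,0,202,163),"tk":(368,0,368,148),"sc":(0,253,275,263),"sk":(368,253,268,132)}[tile]
    L=np.array(L,float); return (L-[x0,y0]+[int(ox*4.6),int(oy*4.6)])/4.6-.5
Rt=Ro.from_euler("y",-20,degrees=True).as_matrix()
def head(q,X): return W(q,np.array(X,float)@Rt.T+[-19,0,114])
B=box(90,120,6) # (+x+y),(+x-y),(-x-y),(-x+y)
def res(p,wt=1):
    q=p[:3];s=p[3];r=[]
    bars=head(q,[[42,55,-s],[42,-55,-s],[-42,55,-s],[-42,-55,-s]])
    r+= [proj(P["top"],bars)-full("top","tk",[(465,36),(658,46),(450,182),(640,191)])]
    r+= [proj(P["side"],bars[[0,2,3]])-full("side","sk",[(467,400),(593,441),(605,343)])]
    r+= [proj(P["top"],head(q,[[0,0,0]]))-full("top","tk",[(566,123)]),proj(P["side"],head(q,[[0,0,0]]))-full("side","sk",[(557,340)])]
    r+= [proj(P["top"],W(q,B))-full("top","tk",[(430,44),(625,52),(624,199),(427,189)])]
    r+= [proj(P["side"],W(q,B))-full("side","sk",[(455,526),(476,420),(603,425),(585,530)])]
    return np.concatenate(r)
f=least_squares(lambda p:res(p).ravel(),[616,-286,-.02,20],loss="soft_l1")
print("cam",f.x); print(res(f.x).T)
cam=f.x
vp=W(cam[:3],[[-60,0,226]])[0]; print("view",vp,np.degrees(cam[2]))
def seg(L,z,t,s): return fit([("top",[[0,L/2,z],[0,-L/2,z]],full("top","tc",t)),("side",[[0,L/2,z],[0,-L/2,z]],full("side","sc",s))],[515,166,.06])
sp=seg(165,38,[(45,203),(302,190)],[(280,542),(263,263)]);print("spec",sp[0],sp[1])
ot=seg(150,39,[(43,72),(288,58)],[(101,537),(106,278)]);print("other",ot[0],ot[1])
kt,ks=full("top","tc",[(149,190)])[0],full("side","sc",[(283,333)])[0]
print("knob",tri(P["top"],kt,P["side"],ks),onz(P["top"],kt,86),onz(P["side"],ks,86))
m=fit([("top",box(90,90,3),T([(364,301),(453,301),(453,389),(364,389)])[[0,1,2,3]]),("side",box(90,90,3),S([(224,280),(226,236),(291,235),(293,283)])[[0,1,2,3]])],[528,-72,0]);print("mat",m[0],m[1])
R0=Ro.from_quat(manip.state()["eef_rot"]);print(R0.as_matrix())
E
cat > g.py <<'E'
E
python3 fit2.py
cat > d.py <<'E'
from fit2 import *
init(); q=cam[:3]; draw(W(q,B),(0,0,255))
for s in(-42,42): draw(head(q,[[s,-55,-cam[3]],[s,55,-cam[3]]]),(0,200,0),False)
def bone(L,w,n,z): return [[a*w/2,b*L/2,z] for a,b in((1,1),(1,-1),(-1,-1),(-1,1))]
draw(W(sp[0],bone(165,26,16,38)),(0,0,255)); draw(W(ot[0],bone(150,22,16,39)),(0,0,255))
k=tri(P["top"],kt,P["side"],ks)[0]; draw(circ([k[0],k[1],0],11,86),(0,255,255))
draw(W([k[0],k[1],sp[0][2]],box(36,30,62)),(255,0,0)); mont("m2.png")
E
python3 d.py >/dev/null
```

```text
cam [ 616.89 -285.46   -0.03   26.11]
[[ 0.25  0.19  0.7   0.57  1.12  1.04  0.8  -0.36 -0.1   0.4   0.1  -0.46
  -0.04 -0.27 -0.07 -0.22  1.09]
 [-0.13 -0.07 -0.37 -0.23  0.    0.37  1.17 -0.19  0.41 -0.45  0.04 -0.43
  -0.42  0.01  0.23  0.33  0.47]]
view [ 556.91 -283.8   226.  ] -1.5896938458807337
spec [516.41 166.42   0.06] [[3.39 1.09]
 [1.24 0.55]
 [0.7  0.26]
 [0.42 0.66]]
other [595.72 173.23   0.06] [[1.48 1.59]
 [0.06 0.84]
 [0.81 0.36]
 [0.64 0.49]]
knob (array([513.58, 168.92,  85.84]), np.float64(0.19688213040803726)) [513.66 168.88  86.  ] [513.49 169.06  86.  ]
mat [529.56 -71.83   0.02] [[0.23 0.71]
 [0.04 0.58]
 [0.1  0.02]
 [0.39 0.09]
 [0.56 0.31]
 [0.55 0.73]
 [0.   0.27]
 [0.15 0.68]]
[[-0.92  0.39  0.  ]
 [ 0.39  0.92  0.  ]
 [-0.    0.   -1.  ]]
```

View pics/m2.png

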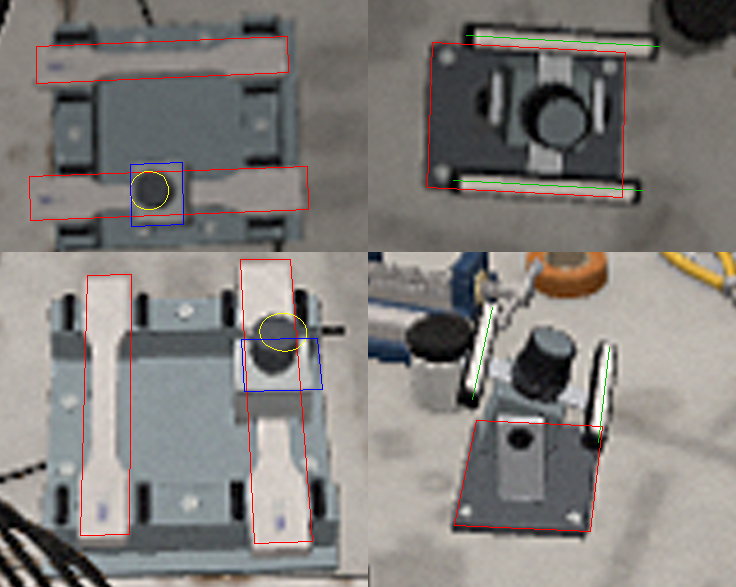

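The knob triangulates to (513.6, 168.9, 85.8), which agrees with the stated heights. The camera, mat and specimens also fit. Next I'll plan the rows for the approach.

```bash
cat > plan.py <<'E'
import sys,numpy as np
from bench import manip
from scipy.spatial.transform import Rotation as Ro, Slerp
def Rdown(yd): # tool y at world yaw yd deg, pointing down
    a=np.radians(yd); y=np.array([np.cos(a),np.sin(a),0]); z=np.array([0,0,-1.]); return Ro.from_matrix(np.c_[np.cross(y,z),y,z])
def plan(p1,R1,n,s=None):
    s=s or manip.state(); p0=np.array(s["tcp_pos"]);R0=Ro.from_quat(s["eef_rot"]); sl=Slerp([0,1],Ro.concatenate([R0,R1]))
    p,R=p0,R0; rows=[]
    for i in range(1,n+1):
        pt=p0+(np.array(p1)-p0)*i/n; Rt=sl(i/n)
        t=np.round(R.inv().apply(pt-p),1); w=np.round((R.inv()*Rt).as_rotvec(degrees=True),1)
        p=p+R.apply(t); R=R*Ro.from_rotvec(w,degrees=True); rows.append(" ".join("%g"%x for x in [*t,*w]))
    for k in range(0,n,5): print("; ".join(rows[k:k+5]))
    print("end",p.round(1),(R1.inv()*R).magnitude())
E
python3 -c "
from plan import *
plan([515,168,200],Rdown(3.2),12)"
```

```text
-34.1 -16.3 0.5 0 -0 5.3; -35.5 -13.1 0.4 0 -0 5.4; -36.6 -9.7 0.5 0 -0 5.3; -37.3 -6.2 0.4 0 -0 5.3; -37.8 -2.8 0.5 0 -0 5.4
-37.8 0.8 0.5 0 -0 5.3; -37.6 4.2 0.4 0 -0 5.3; -37 7.8 0.5 0 -0 5.4; -36.2 11.1 0.4 0 -0 5.3; -34.9 14.5 0.5 0 -0 5.3
-33.5 17.6 0.4 0 -0 5.4; -31.7 20.7 0.5 0 -0 5.3
end [515. 168. 200.] 0.00018347510377256918
```

Call:
carry_out:
  deltas: "-34 -16.5 0.5 0 0 5.3; -35.5 -13 0.5 0 0 5.4; -36.5 -9.5 0.5 0 0 5.3; -37.5 -6 0.5 0 0 5.3; -38 -3 0.5 0 0 5.4"
  gripper: 60

```text
t: 1.2
tcp_pos: [339.9, 364.5, 203.2]
eef_rot: [0.42, 0.907, 0.0, 0.0]
ft_force: [1.0, 1.1, -0.9]
opening: 60.4
gripper_force: 0.0
```

Call:
carry_out:
  deltas: "-38 1 0.5 0 0 5.3; -37.5 4 0.5 0 0 5.3; -37 8 0.5 0 0 5.4; -36 11 0.5 0 0 5.3; -35 14.5 0.5 0 0 5.3"

```text
t: 1.7
tcp_pos: [465.8, 223.3, 200.7]
eef_rot: [0.618, 0.786, 0.0, 0.0]
ft_force: [-0.3, 0.2, -0.3]
opening: 60.1
gripper_force: 0.0
```

Call:
carry_out:
  deltas: "-33.5 17.5 0.5 0 0 5.4; -31.5 20.5 0.5 0 0 5.3; 0 0 0 0 0 0; 0 0 0 0 0 0"

```text
t: 2.1
tcp_pos: [515.0, 167.7, 199.2]
eef_rot: [0.687, 0.726, -0.0, -0.001]
ft_force: [0.5, -0.0, 0.3]
opening: 60.1
gripper_force: 0.0
```

```bash
python3 -c "
from plan import *
print(manip.state()['q'])
plan([515,168,65],Rdown(3.2),5)"
```

```text
[2.09716468e-01 7.04041193e-02 1.40100893e+00 7.33051624e-04
 1.67099101e+00 1.54567263e-01]
0 0 26.8 -0 -0 -0; 0.1 0.1 26.9 -0 -0 -0; 0 -0 26.8 -0 -0 -0; 0 0 26.9 -0 -0 -0; 0.1 0 26.8 -0.1 -0 -0
end [515. 168.  65.] 0.001200635478166958
```

Call:
carry_out:
  deltas: "0 0 35 0 0 0; 0 0 35 0 0 0; 0 0 30 0 0 0; 0 0 20 0 0 0; 0 0 0 0 0 0"

```text
t: 2.6
tcp_pos: [511.3, 169.0, 76.0]
eef_rot: [0.686, 0.728, -0.003, -0.002]
ft_force: [-0.7, -0.4, 0.3]
opening: 60.2
gripper_force: 0.0
```

Call:
carry_out:
  deltas: "0 0 7 0 0 0; 0 0 6 0 0 0; 0 0 0 0 0 0"

```text
t: 2.9
tcp_pos: [515.0, 168.4, 66.8]
eef_rot: [0.687, 0.727, 0.0, 0.0]
ft_force: [0.8, 1.2, -0.2]
opening: 60.1
gripper_force: 0.0
```

Call:
carry_out:
  deltas: "0 0 0 0 0 0; 0 0 0 0 0 0; 0 0 0 0 0 0; 0 0 0 0 0 0; 0 0 0 0 0 0"
  gripper: 10

```text
t: 3.4
tcp_pos: [515.1, 168.1, 66.6]
eef_rot: [0.687, 0.727, 0.0, 0.0]
ft_force: [0.8, -0.3, 0.6]
opening: 23.5
gripper_force: 0.3
```

Call:
carry_out:
  deltas: "0 0 0 0 0 0; 0 0 0 0 0 0; 0 0 0 0 0 0"

```text
t: 3.7
tcp_pos: [515.2, 168.1, 66.6]
eef_rot: [0.687, 0.727, 0.0, 0.0]
ft_force: [1.4, 1.3, 0.6]
opening: 21.1
gripper_force: 30.0
```

Call:
carry_out:
  deltas: "0 0 -4 0 0 0; 0 0 -8 0 0 0; 0 0 -15 0 0 0; 0 0 -20 0 0 0; 0 0 0 0 0 0"

```text
t: 4.2
tcp_pos: [517.4, 168.7, 118.0]
eef_rot: [0.687, 0.727, 0.003, 0.002]
ft_force: [0.3, 0.7, -1.1]
opening: 20.9
gripper_force: 30.0
```

```bash
python3 -c "
from plan import *
from h import *
p=grab('top');save(p,'t1.png');q=grab('side')
import cv2
a=cv2.resize(p['frame'][150:250,190:350],(640,400),interpolation=2);cv2.imwrite('pics/t1.png',a[:,:,::-1])
plan([529.5,-72,112],Rdown(3.2),8)"
```

```text
-30.1 0.1 0.3 0 -0 0; -30.1 0 0.3 0 -0 0; -30 0.1 0.3 0 -0 0; -30.1 0.1 0.3 0.1 -0 0; -30.1 0 0.3 -0 -0 0
-30.1 0.1 0.3 -0 -0 0; -30.1 0.1 0.3 0 -0 0; -30.1 0 0.3 0 -0 0
end [529.5 -72.  112. ] 0.0005502863479143046
```

Call:
carry_out:
  deltas: "-20 0 0 0 0 0; -30 0 0 0 0 0; -35 0 0 0 0 0; -35 0 0 0 0 0; -35 0 0 0 0 0"

```text
t: 4.8
tcp_pos: [522.7, 12.2, 112.2]
eef_rot: [0.687, 0.727, -0.001, -0.001]
ft_force: [0.7, -0.5, -1.8]
opening: 21.2
gripper_force: 30.0
```

Call:
carry_out:
  deltas: "-35 0.5 0 0 0 0; -30 0 0 0 0 0; -20 0 0 0 0 0; 0 0 0 0 0 0; 0 0 0 0 0 0"

```text
t: 5.3
tcp_pos: [528.2, -71.2, 112.4]
eef_rot: [0.687, 0.726, -0.0, -0.001]
ft_force: [0.4, -0.9, -1.2]
opening: 21.1
gripper_force: 30.0
```

```bash
python3 -c "
from plan import *
from h import *
a=np.array(grab('top')['frame'])[150:250,240:400];b=np.array(grab('side')['frame'])[180:280,260:420]
a=np.vstack([cv2.resize(x,(480,300),interpolation=2) for x in(a,b)]);cv2.imwrite('pics/t2.png',a[:,:,::-1])
plan([529.5,-72,50],Rdown(3.2),3)"
```

```text
-0.6 0.3 21 -0 -0 0; -0.6 0.4 20.9 -0 -0 0; -0.5 0.3 21 -0.1 -0.1 0.1
end [529.5 -72.   50. ] 0.00114295803058535
```

View pics/t2.png

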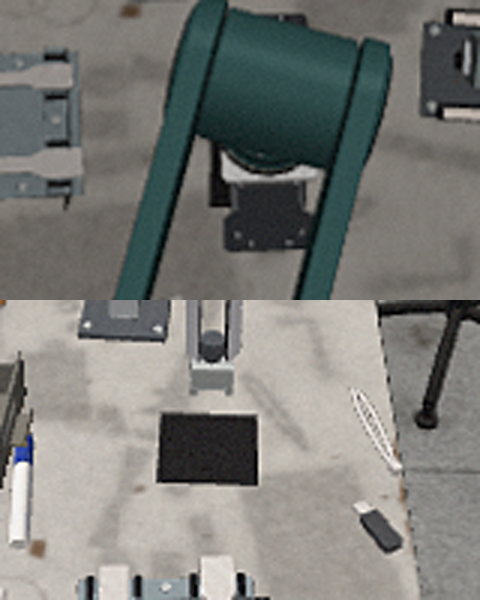

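The weight hangs upright above the mat (side view, about (330,303) in the full frame). I'll lower it.

Call:
carry_out:
  deltas: "-0.5 1 25 0 0 0; 0 0 25 0 0 0; 0 0 14 0 0 0; 0 0 6 0 0 0; 0 0 0 0 0 0"

```text
t: 5.9
tcp_pos: [529.4, -71.2, 42.8]
eef_rot: [0.687, 0.727, -0.0, -0.001]
ft_force: [-0.3, -0.1, -2.0]
opening: 20.6
gripper_force: 30.0
```

Call:
carry_out:
  deltas: "0 0 1 0 0 0; 0 0 1 0 0 0; 0 0 1 0 0 0; 0 0 0.5 0 0 0; 0 0 0 0 0 0"

```text
t: 6.4
tcp_pos: [530.0, -72.0, 40.2]
eef_rot: [0.687, 0.727, 0.0, 0.0]
ft_force: [0.3, 0.0, -2.1]
opening: 20.9
gripper_force: 30.0
```

Call:
carry_out:
  deltas: "0 0 0.5 0 0 0; 0 0 0.5 0 0 0; 0 0 0.5 0 0 0; 0 0 0.5 0 0 0; 0 0 0 0 0 0"

```text
t: 6.9
tcp_pos: [529.8, -71.9, 37.8]
eef_rot: [0.687, 0.727, -0.0, -0.0]
ft_force: [-0.2, 0.4, -1.5]
opening: 21.1
gripper_force: 30.0
```

Call:
carry_out:
  deltas: "0 0 0.5 0 0 0; 0 0 0 0 0 0; 0 0 0.5 0 0 0; 0 0 0 0 0 0"

```text
t: 7.3
tcp_pos: [530.0, -71.9, 37.3]
eef_rot: [0.687, 0.727, 0.0, 0.0]
ft_force: [-0.7, 0.1, 0.3]
opening: 20.6
gripper_force: 30.0
```

Contact: the load is off the wrist. Releasing.

Call:
carry_out:
  deltas: "0 0 0 0 0 0; 0 0 0 0 0 0; 0 0 0 0 0 0; 0 0 0 0 0 0"
  gripper: 60

```text
t: 7.7
tcp_pos: [530.0, -72.0, 37.1]
eef_rot: [0.687, 0.727, 0.0, 0.0]
ft_force: [-0.7, -0.0, 0.4]
opening: 49.4
gripper_force: 0.0
```

Call:
carry_out:
  deltas: "0 0 -5 0 0 0; 0 0 -20 0 0 0; 0 0 -35 0 0 0; 0 0 -30 0 0 0; 0 0 -10 0 0 0"

```text
t: 8.2
tcp_pos: [532.0, -72.4, 141.4]
eef_rot: [0.687, 0.727, 0.002, 0.003]
ft_force: [-0.5, 0.2, -0.0]
opening: 59.9
gripper_force: 0.0
```

Call:
carry_out:
  deltas: "20 0 0 0 0 0; 35 0 0 0 0 0; 40 0 0 0 0 0; 40 0 0 0 0 0; 40 0 0 0 0 0"

```text
t: 8.7
tcp_pos: [519.3, 104.1, 136.0]
eef_rot: [0.687, 0.726, -0.0, -0.0]
ft_force: [1.2, 0.3, -0.5]
opening: 59.8
gripper_force: 0.0
```

```bash
python3 -c "
from fit2 import *
Q={n:grab(n) for n in('top','side')};pickle.dump(Q,open('p1.pkl','wb'))
import ov
P.update(Q)
init();draw(W(sp[0],box(26,165,38)),(0,0,255));draw(W([529.8,-72,.06],box(36,30,33)),(255,0,0))
k=4.6
A=im['side'][int(215*k):int(345*k),int(275*k):int(275*k)+400];A=A
B=im['top'][int(150*k):int(150*k)+A.shape[0],int(200*k):int(200*k)+400]
cv2.imwrite('pics/m3.png',np.hstack([A,B])); print(manip.state()['tcp_pos'])"|tail -1
```

```text
[518.94 106.97 135.98]
```

View pics/m3.png

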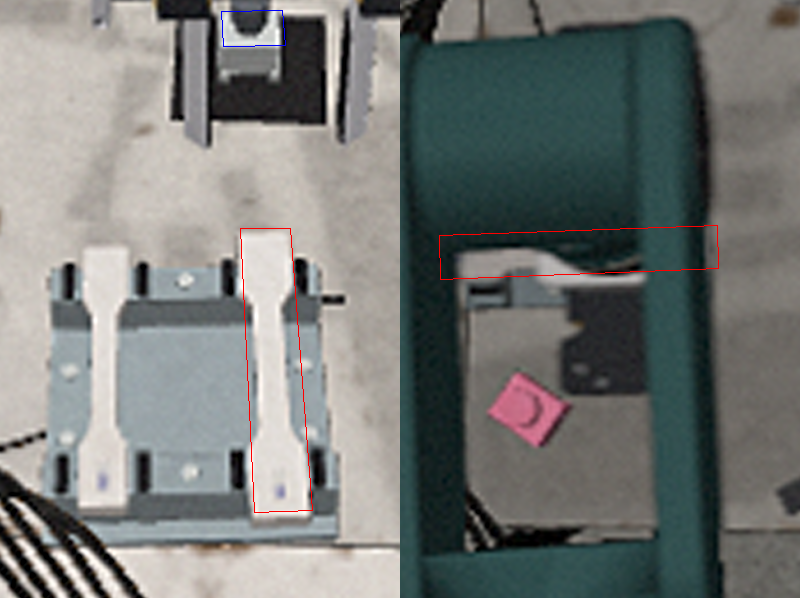

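The weight stands upright on the mat (side view, (328,228) in the full frame). The specimen is still lying in its lane, and both specimens match the model. I'll refine the specimen's middle from edge profiles.

```bash
cat > prof.py <<'E'
from fit2 import *
P1=pickle.load(open("p1.pkl","rb"))
def prof(p,q,offs,ys,z=38):
    g=cv2.cvtColor(p["frame"],cv2.COLOR_RGB2GRAY).astype(np.float32); out=0
    for o in offs:
        uv=proj(p,W(q,[[o,y,z] for y in ys])).astype(np.float32)
        out=out+cv2.remap(g,uv[:,:1],uv[:,1:],cv2.INTER_LINEAR)[:,0]
    return out/len(offs)
q=sp[0]; ys=np.arange(-95,96,5)
print(ys)
for n,p in(("side1",P1["side"]),("top0",P["top"])):
    for o in(-10.5,0,10.5): print(n,o,prof(p,q,[o-1,o,o+1],ys).astype(int))
xs=np.arange(-24,25,2);print(xs)
for n,p in(("side1",P1["side"]),("top0",P["top"])):
    for y in(-65,-25,25,65): 
        print(n,y,np.mean([prof(p,q,[x],np.arange(y-5,y+6,1)).mean(keepdims=True) for x in xs],axis=1).astype(int))
E
python3 prof.py | sed -n '/-95/,$p'
```

```text
[-95 -90 -85 -80 -75 -70 -65 -60 -55 -50 -45 -40 -35 -30 -25 -20 -15 -10
  -5   0   5  10  15  20  25  30  35  40  45  50  55  60  65  70  75  80
  85  90  95]
side1 -10.5 [194 191 191 198 216 214 218 227 221 219 213 158  91  90  92 153 161 158
 161 169 167 158 162 156 159 160 158 175 166 208 215 216 218 223 205 206
 180 143 130]
side1 0 [177 178 168 188 225 223 223 220 221 221 224 222 223 223 222 222 224 218
 220 219 218 221 220 220 220 222 220 222 221 221 220 217 211 180 172 221
 185 140 138]
side1 10.5 [165 167 163 187 230 223 226 226 225 222 225 222 167 100  90 140 160 162
 164 158 154 137 142 146 164 161 163 166 209 223 224 222 216 218 224 222
 191 135 155]
top0 -10.5 [104 104 100 114 142 138 142 144 144 142 141 127 115  89  89  99  94  86
 128 125 107 112 123 111  97  95  95  96 122 143 145 142 141 140 137 137
 135 133 131]
top0 0 [102 102 103 103 143 141 138 139 140 140 139 140 140 142 140 142 128  84
 103  42  59  59  53  92 142 139 139 141 141 139 138 138 135 119 115 138
 136 130 130]
top0 10.5 [113 116 117 115 136 131 122 132 135 124 130 113  98  98  97  99  80  89
 128 105
[... 377 characters left out ...]

  98 104 104 104 104 102 102]
side1 25 [182 163 162 163 163 161 161 158 154 189 218 222 220 219 220 228 222 152
 161 162 163 164 162 161 160]
side1 65 [155 171  80  29  18 109 193 224 225 221 220 214 205 209 216 222 220 218
 222 216 115  12  25  65 167]
top0 -65 [ 82  48  32  48  85 117 138 144 142 141 141 140 139 139 140 142 142 132
 106  54  40  47  68  82  86]
top0 -25 [109 113 112 105  99  98  90  93 110 141 142 141 140 143 135 119  95  98
  99  99 100 101 100 100 100]
top0 25 [100  99  99  98  99  97  93 102 121 137 135 130 131 133 127 109  98  98
 101 103 103 102  99  99  99]
top0 65 [ 95  68  70  83 100 119 134 143 141 137 131 126 132 136 139 139 140 130
 104  60  52  64  83 101 101]
```

```bash
python3 -c "
from plan import *
plan([516.4,169.5,135],Rdown(3.3),2)"; python3 fit2.py | grep -A0 spec; python3 -c "
from fit2 import *
print(np.degrees(sp[0][2]))" | tail -1
```

```text
31.3 0.7 0.6 -0 -0.1 0.1; 31.3 0.6 0.5 -0.1 -0 0.1
end [516.4 169.5 135. ] 0.0008693548204992059
spec [516.41 166.42   0.06] [[3.39 1.09]
3.42961834827534
```

Call:
carry_out:
  deltas: "31.5 0.5 0.5 0 0 0; 31 0.5 0.5 0 0 0.2; 0 0 20 0 0 0; 0 0 0 0 0 0"

```text
t: 9.2
tcp_pos: [515.5, 164.8, 112.5]
eef_rot: [0.688, 0.726, -0.003, -0.002]
ft_force: [-0.2, 0.2, -0.5]
opening: 59.9
gripper_force: 0.0
```

Call:
carry_out:
  deltas: "0 0 30 0 0 0; 0 0 30 0 0 0; 0 0 20 0 0 0; 0 0 5 0 0 0; 0 0 0 0 0 0"

```text
t: 9.7
tcp_pos: [517.2, 164.3, 30.4]
eef_rot: [0.689, 0.725, -0.001, -0.0]
ft_force: [0.5, 0.4, -0.3]
opening: 59.5
gripper_force: 0.0
```

```bash
python3 -c "
from plan import *
plan([516.4,169.5,15],Rdown(3.4),2)"
```

```text
2.6 -0.2 7.7 -0.1 0 -0.2; 2.7 -0.3 7.7 -0 0 -0.3
end [516.4 169.5  15. ] 0.0009094044717978293
```

Call:
carry_out:
  deltas: "3 -0.3 0 0 0 0; 2.2 0 6 0 0 0; 0 0 5 0 0 0; 0 0 4 0 0 0; 0 0 0 0 0 0"

```text
t: 10.2
tcp_pos: [516.4, 170.4, 15.2]
eef_rot: [0.688, 0.725, -0.001, -0.0]
ft_force: [-0.4, 0.4, 0.3]
opening: 60.1
gripper_force: 0.0
```

Call:
carry_out:
  deltas: "0 0 0 0 0 0; 0 0 0 0 0 0; 0 0 0 0 0 0; 0 0 0 0 0 0; 0 0 0 0 0 0"
  gripper: 5

```text
t: 10.7
tcp_pos: [517.1, 170.5, 16.1]
eef_rot: [0.688, 0.725, 0.0, 0.0]
ft_force: [-0.2, -0.0, 0.6]
opening: 23.4
gripper_force: 0.0
```

Call:
carry_out:
  deltas: "0 0 0 0 0 0; 0 0 0 0 0 0; 0 0 0 0 0 0; 0 0 0 0 0 0"

```text
t: 11.1
tcp_pos: [517.0, 170.4, 16.0]
eef_rot: [0.688, 0.725, 0.0, -0.0]
ft_force: [-0.5, 0.4, 0.1]
opening: 15.5
gripper_force: 30.0
```

Call:
carry_out:
  deltas: "0 0 -3 0 0 0; 0 0 -7 0 0 0; 0 0 -15 0 0 0; 0 0 -25 0 0 0; 0 0 -30 0 0 0"

```text
t: 11.6
tcp_pos: [516.5, 170.3, 97.0]
eef_rot: [0.688, 0.725, -0.001, -0.0]
ft_force: [-0.4, -0.9, -0.5]
opening: 15.5
gripper_force: 30.0
```

Call:
carry_out:
  deltas: "0 0 -35 0 0 0; 0 0 -35 0 0 0; 0 0 -30 0 0 0; 0 0 -20 0 0 0; 0 0 0 0 0 0"

```text
t: 12.1
tcp_pos: [519.0, 170.9, 221.7]
eef_rot: [0.688, 0.725, 0.004, 0.003]
ft_force: [0.4, 0.9, -0.7]
opening: 15.4
gripper_force: 30.0
```

```bash
cat > tgt.py <<'E'
from plan import *
def target(vp=(556.9,-283.8,226),yaw=-1.6,off=(-1,0,-14)):
    Rh=(Ro.from_euler("z",yaw,degrees=True)*Ro.from_euler("y",-20,degrees=True)).as_matrix()
    R=Ro.from_matrix(np.c_[Rh[:,1],Rh[:,0],-Rh[:,2]]); return np.array(vp)-R.apply(off),R
E
python3 -c "
from tgt import *
p,R=target();print(p);plan(p,R,15)"
```

```text
[ 561.71433677 -282.93408657  212.84430331]
-30.4 1.2 0.5 -1.3 -0.1 0.3; -30.3 1.4 0.7 -1.3 -0 0.3; -30.4 1.6 0.6 -1.3 -0.1 0.3; -30.3 1.7 0.8 -1.3 -0 0.3; -30.3 1.8 0.8 -1.3 -0.1 0.3
-30.3 2 0.9 -1.3 -0.1 0.3; -30.3 2.1 1 -1.3 -0 0.3; -30.3 2.2 1 -1.3 -0.1 0.3; -30.3 2.4 1.1 -1.3 -0.1 0.3; -30.3 2.5 1.3 -1.3 -0 0.3
-30.2 2.6 1.3 -1.3 -0.1 0.3; -30.3 2.7 1.4 -1.2 -0 0.3; -30.2 2.9 1.5 -1.3 -0.1 0.3; -30.2 3 1.6 -1.3 -0.1 0.3; -30.2 3.2 1.7 -1.3 -0 0.3
end [ 561.7 -283.   212.9] 0.0010671308046113132
```

Call:
carry_out:
  deltas: "-20 1 0.5 -1.3 0 0.3; -30 1.5 0.5 -1.3 0 0.3; -34 1.5 0.5 -1.3 0 0.3; -34 2 1 -1.3 0 0.3; -34 2 1 -1.3 0 0.3"

```text
t: 12.6
tcp_pos: [530.7, 17.8, 211.7]
eef_rot: [0.697, 0.715, 0.041, 0.039]
ft_force: [-0.3, -0.9, -1.0]
opening: 15.4
gripper_force: 30.0
```

Call:
carry_out:
  deltas: "-34 2 1 -1.3 0 0.3; -34 2 1 -1.3 0 0.3; -34 2.5 1 -1.3 0 0.3; -34 2.5 1 -1.3 0 0.3; -34 2.5 1.5 -1.3 0 0.3"

```text
t: 13.1
tcp_pos: [545.6, -152.0, 207.6]
eef_rot: [0.703, 0.702, 0.082, 0.077]
ft_force: [1.0, 0.6, -0.9]
opening: 15.5
gripper_force: 30.0
```

Call:
carry_out:
  deltas: "-34 2.5 1.5 -1.3 0 0.3; -34 3 1.5 -1.3 0 0.3; -32 3 1.5 -1.3 0 0.3; -20 3 1.5 -1.3 0 0.3; 0 0 0 0 0 0"

```text
t: 13.6
tcp_pos: [556.8, -273.1, 202.7]
eef_rot: [0.707, 0.689, 0.114, 0.107]
ft_force: [-0.0, 0.6, -0.5]
opening: 15.2
gripper_force: 30.0
```

```bash
python3 -c "
from tgt import *
p,R=target();print(manip.state()['q'].round(2));plan(p,R,2)"
```

```text
[-0.66  0.04  1.46  0.2   1.4  -0.64]
-4.8 4 -4.1 -1 -0.4 -0; -4.8 4.1 -4 -1 -0.4 -0
end [ 561.7 -282.9  212.8] 0.00027089562174645635
```

Call:
carry_out:
  deltas: "-4.8 4 -4 -1 -0.4 0; -4.8 4 -4 -1 -0.4 0; 0 0 0 0 0 0; 0 0 0 0 0 0; 0 0 0 0 0 0"

```text
t: 14.1
tcp_pos: [563.2, -280.0, 215.3]
eef_rot: [0.704, 0.688, 0.122, 0.126]
ft_force: [0.1, 0.6, -0.7]
opening: 15.3
gripper_force: 30.0
```

```bash
python3 -c "
from tgt import *
p,R=target();plan(p,R,1)
from fit2 import *
s=manip.state();Rt_=Ro.from_quat(s['eef_rot'])
Q={n:grab(n) for n in('top','side')};pickle.dump(Q,open('p2.pkl','wb'));P.update(Q);init()
b=[[x,y,z] for x,y in((82.5,13),(82.5,-13),(-82.5,-13),(-82.5,13)) for z in (0,)]
for z in(0,-8): draw(s['tcp_pos']+Rt_.apply(np.array(b)+[-1,0,-14+z]),(0,0,255))
q=cam[:3]
draw(head(q,[[0,0,0],[0,0,120]]),(0,255,0),False); draw(head(q,[[0,-82,120],[0,82,120]]),(0,255,0),False)
k=4.6
A=im['side'][int(100*k):int(210*k),int(255*k):int(255*k)+400]
B=im['top'][int(130*k):int(130*k)+A.shape[0],int(355*k):int(355*k)+400]
cv2.imwrite('pics/m4.png',np.hstack([A,B]))" | tail -3
```

```text
[[ 0.02  0.94  0.35]
 [ 1.   -0.02 -0.01]
 [-0.    0.35 -0.94]]
```

View pics/m4.png

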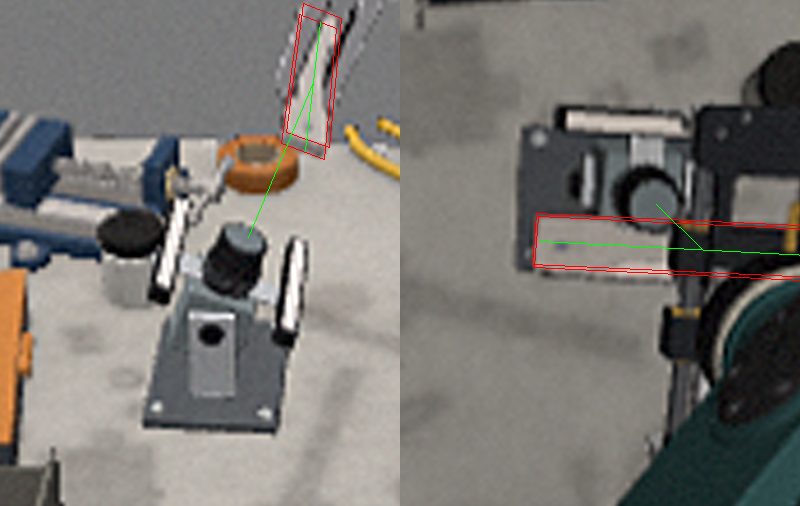

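The specimen is over the camera and close to the prediction (top view, near end at about (471,181) in the full frame). I'll settle the arm and check the grip offset more carefully.

```bash
python3 -c "
from tgt import *
p,R=target();print(manip.state()['tcp_pos'],manip.state()['qd'].round(3));plan(p,R,1)"
```

```text
[ 563.21072062 -280.23652291  215.07200493] [-0.003  0.002 -0.001  0.002 -0.003 -0.001]
-2.7 -2.1 1.6 0.2 -0 0.3
end [ 561.7 -282.9  212.8] 0.0006067061811437142
```

Call:
carry_out:
  deltas: "-2.7 -2.1 1.6 0.2 0 0.3; 0 0 0 0 0 0; 0 0 0 0 0 0; 0 0 0 0 0 0"

```text
t: 14.6
tcp_pos: [561.6, -283.5, 212.7]
eef_rot: [0.707, 0.686, 0.121, 0.124]
ft_force: [0.8, -0.1, -1.1]
opening: 15.2
gripper_force: 30.0
```

```bash
cat > chk.py <<'E'
from fit2 import *
from tgt import target
import plan as pl
s=manip.state();RT=Ro.from_quat(s['eef_rot']);tp=s['tcp_pos']
p,R=target(); print("RES",np.round(tp,1)); pl.plan(p,R,1)
F={n:np.mean([np.array(grab(n)["frame"],float) for _ in range(4)],0) for n in("top","side")}
np.savez("f3.npz",**F)
Z=lambda x,y,z:tp+RT.apply(np.c_[np.broadcast_arrays(x,y,z)].T if 0 else np.array(np.broadcast_arrays(x,y,z)).T)
def pr(n,X):
    uv=proj(P[n],X).astype(np.float32); g=F[n].mean(2).astype(np.float32)
    return cv2.remap(g,uv[:,:1],uv[:,1:],cv2.INTER_LINEAR)[:,0]
ys=np.arange(-28,29,2); print(ys)
for n in("top","side"):
    for x in(-75,-65,-55,-45,55,65,75):
        print(n,x,np.mean([pr(n,Z(x+d,ys,-22)) for d in(-3,0,3)],0).astype(int))
xs=np.r_[np.arange(-95,-35,3),np.arange(36,96,3)];print(xs)
for n in("top","side"):
    for y in(-9,0,9): print(n,y,np.mean([pr(n,Z(xs,y+d,-22)) for d in(-2,0,2)],0).astype(int))
E
python3 chk.py | sed -n '/RES/,$p'
```

```text
RES [ 561.6 -283.5  212.7]
0.5 0.2 -0.1 -0 0 -0.1
end [ 561.8 -283.   212.9] 0.0006116167660764947
[-28 -26 -24 -22 -20 -18 -16 -14 -12 -10  -8  -6  -4  -2   0   2   4   6
   8  10  12  14  16  18  20  22  24  26  28]
top -75 [ 26  25  26  26  26  28  30  28  28  32  32  33  76 125 146 150 147 146
 145 147 134 127 130 134 133 133 132 131 130]
top -65 [ 22  23  22  27  34  36  30  24  27  35  42  38  24  47  92 108 108 104
 105 116 122 128 134 131 129 130 134 136 136]
top -55 [ 22  21  22  20  25  34  45  55  56 110 143 119  56   4  12  20  28  29
  27  28  33  37  40  39  41  40  39  38  36]
top -45 [ 34  33  36  41  49  53  58  87 129 150 111  41  14   7  15  35  61  74
  75  74  80  89  94  94  89  84  86  91  92]
top 55 [128 129 131 132 132 122  93 106 136 152 147 145 144 143 144 146 147 147
 147 150 131  80  62  67  73  79  79  73  71]
top 65 [130 131 131 131 132 127 104  97 142 150 146 142 133 120 131 142 145 144
 145 146 128  75  61  61  71  85  88  78  76]
top 75 [130 131 129 129 129 113  95 104 153 148 145 143 142 140 142 144 146 145
 148 144 120  75  61  65  67  67  66  65  
[... 1385 characters left out ...]
 75  79  64  68]
top 9 [134 134 134 135 138 146 145 143 144 152 130  49  30  31  30  26  91  88
  38  27 104 142 142 140 143 146 147 145 143 142 143 147 147 143 144 120
  63  67  66  64]
side -9 [120 119 120 132 144 160 174 181 183 185 187 186 186 181 175 167 154 139
 117  96 131 140 155 167 177 182 185 184 184 187 186 178 171 167 168 157
 143 129 127 134]
side 0 [119 110 105 102 106 112 110 102  93  97 112 126 135 139 144 152 160 170
 176 180 185 185 184 183 184 184 182 180 175 171 165 165 171 179 182 167
 144 123 113 116]
side 9 [135 140 146 144 142 142 141 140 137 134 132 130 129 129 129 129 128 127
 127 128 160 167 174 179 184 186 185 184 183 181 182 182 183 183 180 166
 148 132 122 117]
```

The specimen's edges match the predicted pose within about 1 mm in both views: the near end is at +81.5 mm along its length and the edges are at ±13 mm. I'll make a small trim, settle and hand in.

Call:
carry_out:
  deltas: "0.5 0.2 0 0 0 0; 0 0 0 0 0 0; 0 0 0 0 0 0; 0 0 0 0 0 0; 0 0 0 0 0 0"

```text
t: 15.5
tcp_pos: [561.8, -282.9, 212.9]
eef_rot: [0.706, 0.686, 0.121, 0.124]
ft_force: [-0.3, -0.1, -0.2]
opening: 15.1
gripper_force: 30.0
```

```bash
python3 -c "
from tgt import *
p,R=target();s=manip.state();print(s['tcp_pos']-p,np.degrees((R.inv()*Ro.from_quat(s['eef_rot'])).magnitude()),abs(s['qd']).max())
if np.linalg.norm(s['tcp_pos']-p)<1.5: print(manip.hand_in())"
```

```text
[ 0.08545469 -0.00028926  0.03275442] 0.07421086634553237 0.0010873451375832351
the job is handed in; nothing more can be done
None
```

The job is handed in at about 15.5 s: the weight was left upright on the mat, and the gripper holds the specimen still at the view point, within 0.1 mm and 0.1° of the pose I worked out from the camera images (calibration good to about 2 mm).

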